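# Unpin the drying chamber and hold its sprung lid at the rider mark

## Task

Draw the locking pin out of the lugs at the front of the specimen drying chamber and park it in the two open-topped notches on the chamber's right side, letting it lie there. Then take the lid by its handle bar, lift it against its spring until the pointer on its left edge stands level with the rider on the curved rod, and finish while still holding it there by the bar, at rest: do not let go. Do not shift the rider, and leave the other things on the bench as they are.

Things in the scene. Friction and masses are not known exactly. Their poses are not given: they have to be found in the camera images.
- chamber: fixed specimen drying chamber: grey open box 150x160 mm, 60 mm high to its rim, with a hinged windowed lid, on a base plate 8 mm thick. Origin on the bench under the box's centre; x points to its back (hinge side), y to its left, z up. Lugs with the locking pin at its front right corner, two forks with notches right of it, a curved rod with a rider left of it
- pin_knob (a point): centre of the locking pin's black knob, 18 mm diameter, 34 mm long; pin axis is its own y, level; a steel shank 10 mm thick runs from the knob towards +y, tip 97 mm from the knob's centre. At the start it lies along the chamber's y through both lugs, knob to the right; draw it 70 mm or more along the chamber's -y to come clear. Loose, 40 to 85 g
- park (a point): on the chamber (same axes): the knob's centre when the pin rests level on both notch floors, shank towards the chamber's +y. The forks are 8 mm thick, centred 33 and 73 mm to +y of this point; notches open upward, 14 mm wide (22 mm in the top 9 mm), floor 5 mm below this point, fork tops 19 mm above it
- lid (a joint): lid angle, rad: 0 shut, grows as its front edge rises, up to 1.3. A spring pulls it shut at all times: lifting at the bar takes about 4 N at first and about 7 N at 0.9 rad; let go, it shuts
- bar: the lid's handle: black bar, 12 mm diameter, along the chamber's y, 84 mm free between its posts, 40 mm above the lid. Turns freely on its axis, so the grip need not tilt with the lid. Origin at its middle; with the lid shut 130 mm in front of the hinge line and 48 mm above it
- bore (a point): on the chamber (same axes): middle of the bores at the front right corner, 12 mm wide, axis along the chamber's y, in two steel lugs 8 mm thick, centred 19 mm either side of this point; the pin through them passes over a tongue of the lid and keeps the lid shut
- hinge (a point): middle of the lid's hinge line, which runs along the chamber's y at its back (same axes as the chamber); the lid turns about +y, front edge up
- pointer (a point): tip of the lid's pointer, on its left edge, 155 mm from the hinge line and level with it when shut
- mark (a point): middle of the rider, a metal clamp 20 mm long along the curved rod (radius 155 mm about the hinge line) left of the lid; it marks the wanted lid angle, 0.5 to 0.87 rad, different each time. When the lid is right the pointer's tip coincides with this point
- oil_bottle: small oil bottle, 34 mm diameter, 83 mm high, behind the right side of the chamber; bystander, origin under its centre
- loose_mount: loose resin specimen mount, 31 mm diameter, 18 mm high, left of the chamber; bystander, origin under its centre
- brown_bottle: brown bottle with black cap, 54 mm diameter, 132 mm high; bystander, origin under its centre
- white_bottle: white bottle, 48 mm diameter, 115 mm high; bystander, origin under its centre
- swabs: clear jar of cotton swabs, 68 mm diameter, 82 mm high; bystander, origin under its centre
- cup: mug, 78x114x93 mm; bystander, origin under its centre
- vernier: digital caliper lying flat, 71x230x16 mm; bystander, origin under its centre
- steel_block: round steel test block, 64 mm diameter, 13 mm high; bystander, origin under its centre
Mind the look-alikes: they are no part of the job. Of the things shaped like the part that bears pin_knob, the black one is meant.

How it is judged (in metres and radians):
On the way, in this order (a step that is already met when the one before it is completed fails the run):
1. the pin is drawn out to the right, clear of both lugs, the lid still shut (y of pin_knob in the frame of chamber below -0.18 m and value of joint lid below 0.06 rad), for 0.05 s.
2. the pin lies in both notches, let go, the lid still shut (x of pin_knob in the frame of park between -0.006 and 0.006 m and y of pin_knob in the frame of park between -0.016 and 0.016 m and z of pin_knob in the frame of park between -0.006 and 0.006 m and angle between the y axis of pin_knob and the y axis of park, either way round below 0.1 rad and contact force between the fingers and pin below 0.1 N and value of joint lid below 0.06 rad), for 0.2 s.
3. the lid is lifted by the bar to the mark (distance between pointer and mark below 0.01 m and contact force between the fingers and bar above 1 N), for 0.3 s.
At the end, for the whole second after the job is handed in: The lid is held by its bar in the gripper, still (under 0.1 rad/s), the pointer's tip within 10 mm of the rider's middle; the pin lies let go in both notches (knob centre within 6 mm across, 16 mm along and 6 mm in height of the park point, level within 0.1 rad) (all of step 3 and x of pin_knob in the frame of park between -0.006 and 0.006 m and y of pin_knob in the frame of park between -0.016 and 0.016 m and z of pin_knob in the frame of park between -0.006 and 0.006 m and angle between the y axis of pin_knob and the y axis of park, either way round below 0.1 rad and contact force between the fingers and pin below 0.1 N and velocity of joint lid between -0.1 and 0.1 rad/s); the arm keeps its last pose, push and grip.
It fails at once if the rider is shifted (distance of mark from where it was at the start of the episode above 0.008 m).
It fails at once if a bystander is moved more than 25 mm or tipped (distance of any of oil_bottle, loose_mount, brown_bottle, white_bottle, swabs, cup, vernier, steel_block from where it was at the start of the episode above 0.025 m or angle between any of oil_bottle, loose_mount, brown_bottle, white_bottle, swabs, cup, vernier, steel_block's own z axis and vertical above 0.5 rad).
It also fails if it takes over 45 s, if anything falls off the work surface, if the arm or the gripper's body presses on something with over 40 N, if the wrist force passes 120 N, or if a joint passes its speed limit or range.

## Robot

A 6-joint arm with a two-finger parallel gripper is mounted at the origin on a cart in front of the work surface, level with it; the furniture and walls round the work are solid. World frame = base frame: x ahead of the robot, y to its left, z up, the work surface at z = 0. Lengths are in mm, angles in rad, forces in N, time in s.
With the tool pointing down it reaches from about 400 to 925 mm from the base axis. Payload 12.5 kg.
Tool frame: the origin (TCP) lies at the very end of the fingers, on their centre line; the grasp point (between the pads) lies 19 mm behind it; z points along the fingers, y is the line along which they close (so a half turn about z gives the same grasp; the last joint's range is limited). The gripper opens to 95 mm and grips with 3 to 60 N. Pads are 20 mm wide; open, the fingers measure 119 mm over their backs; the gripper's body (75 mm by 180 mm) begins 59 mm behind the grasp point.
Start: joints at [1.089, 0.491, 1.559, -0, 1.092, -0.106], TCP at [229.371, 581.41, 192.661] pointing down, gripper open.
Joint ranges: [-3.1, 3.1], [-0.84, 2.19], [0.05, 2.79], [-1.13, 4.28], [0.06, 2.93], [-2.69, 2.69]. Speed limits (rad/s): [2.22, 2.22, 2.79, 3.14, 3.14, 3.14].

## Interface

Orientations are given as [roll, pitch, yaw] about the fixed x, y, z axes, in that order (R = Rz(yaw) Ry(pitch) Rx(roll)).
In Python, from cell import state, imaging, env, spot_in, mark_of gives the robot as it stands. The module is installed in compiled form; this text tells all that it offers.
- The arm moves only by the tool step_arm, never from a script. Its argument "increments" is a list of rows, each an object with "slide": the shift along the tool's x, y, z in m, a list of three; "roll": the turn about the tool's z in rad. A call has 1 to 5 rows; each row is the pose to reach, as a shift and turn from the pose commanded when the call began, along the tool's axes at that moment; what a row does not reach only later rows make up. A row lasts 1/8 s, in which the tool goes at most 62.5 mm and 10.7 degrees, less where a joint would pass 70% of its speed; a pose out of reach is approached as far as the arm can. A call with a gripper value outside its range is refused whole. "fingers" is the opening, from 0 (shut) to 1 (fully open), set as the call begins (left out, the last holds). The fingers move at their own pace and stop on an object; the grip force is fixed at half the most. Time passes only in rows, so rows that repeat a pose let the fingers close. It gives the time, the measured TCP pose, the force, the opening and the grip force at its end, in the units of the state.
- state(): the state, without advancing time (a new reading comes with each control period).
- imaging.read_camera(name): name is "side" or "top"; returns a dict with "color" (480x640x3 uint8, red, green, blue), "z_map" (480x640 float32, mm along the optical axis (not along the pixel's ray), 0 where there is no reading), "intrinsics" (3x3 intrinsics, pixels), "camera_from_world" (4x4, takes a point from world to camera coordinates). Camera axes: x right, y up, looking along -z (the intrinsics and any distortion apply to the point x, -y, -z); pixel columns grow to the right and rows downward; lengths in mm; the calibration is good to about 2 mm. A picture is of the moment at which its call begins.
- env.job_done(): hands the job in; it is judged then, once.
Trained networks look in the newest picture that a camera, given by its name, has taken for a name from the list of things; names that differ only in an ending like _2 or _b are one class to them, and where a whole thing is asked for, a point or a joint stands for the part that bears it (a point fixed in the world has none). Each returns a list of dicts, best first, with "confidence" (0 to 1); they miss things now and then, are a little off and sometimes report something else, mostly with a low value. They report only what shows in the picture. A call takes as long as a camera call. They do not tell look-alikes from the thing itself.
- spot_in(camera, target): "bbox" ([left, top, right, bottom] in pixels, round what is visible of it).
- mark_of(camera, target): "uv" ([column, row] in pixels: a listed point, or the origin of a listed thing).
The state is a dict: "t": time; "joints": joint angles; "qvel": joint speeds; "tau": joint torques, N m; "eef_pos": TCP position; "tcp_rot": TCP orientation; "ft_force": force on the tool from outside, world axes, zero at the start; "moment": the same for the moment, N m; "opening": opening from 0.0 (shut) to 1.0 (fully open); "grip_force": force on a finger pad.
Only numpy, scipy, OpenCV 4.12 (cv2) and the standard library are available. Lean on these libraries where they do the work, as an engineer would, in place of code of your own. Each camera call takes 0.05 s, during which the arm holds its last target. There are 200 camera calls.

## Working session

There is one attempt and no reset: what is moved stays moved. The work goes in short steps, Python scripts to look and compute and a tool call to move; the robot and the scene stay as the last step left them, time stands still between calls to the robot, and variables do not carry over. Pictures are saved under pics/ and viewed, at most 10 in all, crops included, and the job is handed in when it is done.

Besides the shell and the picture viewer there is one more tool, called after "Request:" as name(argument=value, ...) on one line, values as JSON. step_arm: Moves the arm, as the interface text tells. Its arguments: {"type":"object","properties":{"increments":{"type":"array"},"fingers":{"type":"number"}},"required":["increments"]}

```bash
mkdir -p pics
cat > h.py <<'E'
import numpy as np, cv2
from cell import state, imaging, env, spot_in, mark_of
def cam(n):
    return imaging.read_camera(n)
def deproj(c,u,v,z=None,plane=None):
    K=c["intrinsics"];T=np.linalg.inv(c["camera_from_world"])
    d=np.array([(u-K[0,2])/K[0,0],-(v-K[1,2])/K[1,1],-1.])
    if plane is not None:
        dw=T[:3,:3]@d; z=(plane-T[2,3])/dw[2]
    elif z is None: z=c["z_map"][int(round(v)),int(round(u))]
    return (T@np.append(d*z,1))[:3]
def proj(c,p):
    q=c["camera_from_world"]@np.append(p,1);K=c["intrinsics"]
    return np.array([K[0,0]*q[0]/-q[2]+K[0,2],K[1,1]*-q[1]/-q[2]+K[1,2]])
def cloud(c):
    K=c["intrinsics"];T=np.linalg.inv(c["camera_from_world"]);z=c["z_map"]
    v,u=np.mgrid[:480,:640]
    P=np.stack([(u-K[0,2])/K[0,0]*z,-(v-K[1,2])/K[1,1]*z,-z,np.ones_like(z)],-1)@T.T
    return P[...,:3]
def tri(cs,uvs):
    A=[];b=[]
    for c,uv in zip(cs,uvs):
        T=np.linalg.inv(c["camera_from_world"]);o=T[:3,3];d=deproj(c,*uv,z=1.)-o;d/=np.linalg.norm(d)
        M=np.eye(3)-np.outer(d,d);A.append(M);b.append(M@o)
    return np.linalg.solve(sum(A),sum(b))
E
python3 - <<'E'
from h import *
np.set_printoptions(precision=1,suppress=True)
s=state();print({k:np.round(v,3) for k,v in s.items()})
cs={}
for n in("side","top"):
    c=cs[n]=cam(n);cv2.imwrite(f"pics/{n}0.png",c["color"][...,::-1])
    print(n,np.linalg.inv(c["camera_from_world"])[:3,3])
for t in "chamber pin_knob park bar bore hinge pointer mark oil_bottle loose_mount brown_bottle white_bottle swabs cup vernier steel_block".split():
    m={n:mark_of(n,t) for n in cs}
    print(t,[[(np.round(x["uv"]).astype(int).tolist(),round(x["confidence"],2)) for x in m[n][:3]] for n in m],
      tri(list(cs.values()),[m[n][0]["uv"] for n in cs]) if all(m.values()) else "")
E
```

```text
{'t': np.float64(0.0), 'joints': array([ 1.1,  0.5,  1.6, -0. ,  1.1, -0.1]), 'qvel': array([-0., -0.,  0., -0.,  0.,  0.]), 'tau': array([ -0. , -61.3, -25.8,   0.1,   0. ,  -0. ]), 'eef_pos': array([229.2, 581.1, 192. ]), 'tcp_rot': array([-3.1, -0. ,  2.8]), 'ft_force': array([ 0. , -0.5, -0.1]), 'moment': array([ 0.,  0., -0.]), 'grip_force': np.float64(0.0), 'opening': np.float64(1.0)}
side [  63.5 -816.6  666.9]
top [ 313.3  -44.9 1466.5]
chamber [[([285, 254], 0.96)], [([299, 250], 0.6)]] [546.8  19.6   6.8]
pin_knob [[([286, 265], 0.69), ([323, 341], 0.58)], [([353, 274], 0.69), ([416, 284], 0.56)]] [ 470.1 -121.3   85.1]
park [[([333, 274], 0.58), ([237, 236], 0.26)], [([368, 235], 0.94)]] [ 577.1 -162.9   42.6]
bar [[([286, 268], 0.65), ([268, 227], 0.44), ([239, 236], 0.44)], [([308, 260], 0.57)]] [527.3  -5.2 -17. ]
bore [[([272, 258], 0.58), ([232, 243], 0.18)], [([329, 274], 0.8)]] [470.1 -59.2  68.9]
hinge [[([268, 227], 0.72), ([306, 227], 0.64)], [([290, 216], 0.96), ([355, 272], 0.31)]] [576.9  59.2  75.5]
pointer [[([240, 234], 0.66)], [([270, 281], 0.98), ([289, 2
[... 153 characters left out ...]
], [([296, 250], 0.51), ([335, 194], 0.48)]] [628.1 -35.5  -2.5]
loose_mount [[([230, 242], 0.59)], [([242, 282], 0.62)]] [459.5 175.4 -10.2]
brown_bottle [[([253, 186], 0.69)], []] 
white_bottle [[([274, 199], 0.97), ([379, 416], 0.75), ([268, 229], 0.5)], [([193, 198], 0.7)]] [690.1 321.   -0.3]
swabs [[([413, 329], 0.87)], [([439, 218], 0.75), ([487, 228], 0.57), ([332, 197], 0.16)]] [ 637.9 -367.9   -0.1]
cup [[([451, 381], 0.64)], [([487, 229], 0.92)]] [ 607.3 -503.   -10.4]
vernier [[([378, 416], 0.59)], [([488, 292], 0.82), ([153, 207], 0.69)]] [ 430.4 -490.6    4.2]
steel_block [[([376, 353], 0.87), ([270, 256], 0.36)], [([448, 256], 0.83), ([298, 249], 0.63)]] [ 523.7 -383.3    8.4]
```

Run:
```python
import cv2
a=cv2.imread("pics/side0.png")[150:390,190:490];b=cv2.imread("pics/top0.png")[170:350,215:455]
cv2.imwrite("pics/side0c.png",cv2.resize(a,(750,600),interpolation=cv2.INTER_CUBIC))
cv2.imwrite("pics/top0c.png",cv2.resize(b,(800,600),interpolation=cv2.INTER_CUBIC))
```

```text
(no output)
```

View pics/side0c.png

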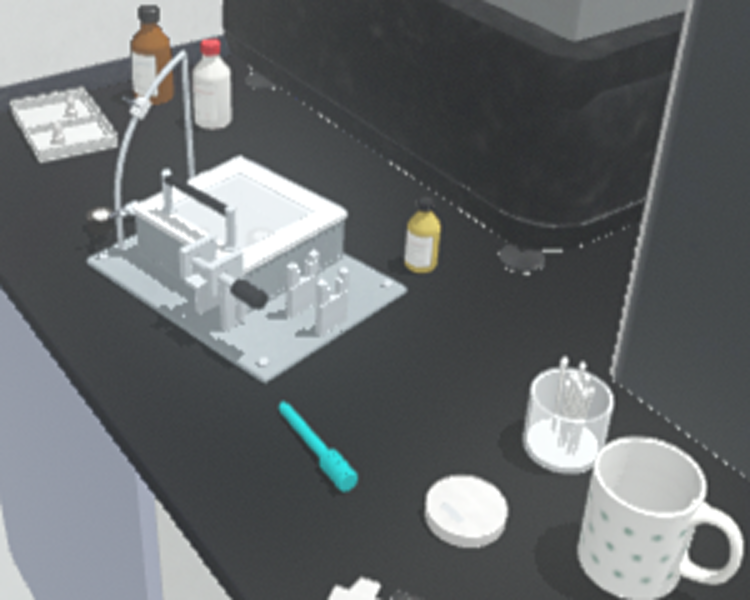

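View pics/top0c.png

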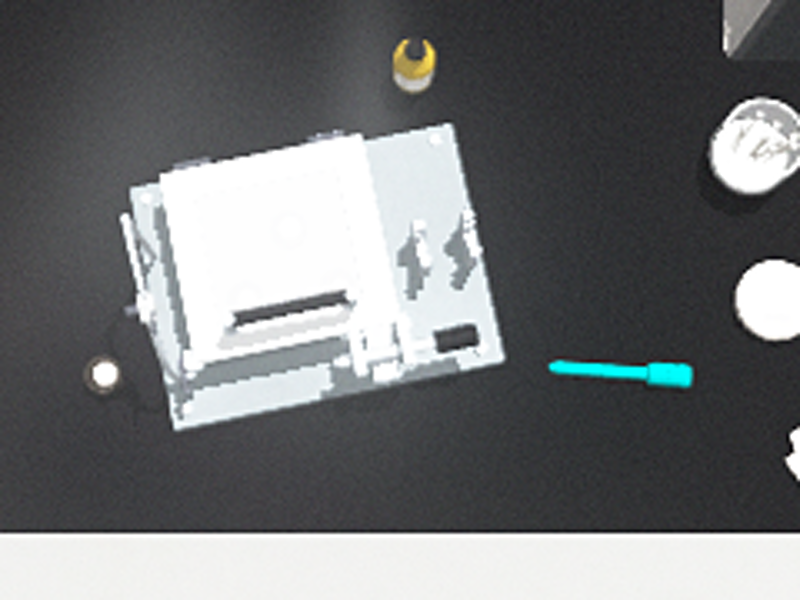

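The meant pin is the black knob at side (288,267), top (352,271): it sits in the lugs. The cyan look-alike at side (323,338), top (409,281) lies loose on the bench, and the enlarged crops show both clearly.

Run:
```python
from h import *
np.set_printoptions(precision=1,suppress=True)
s=state();print(s["tcp_rot"],s["joints"])
cs={n:cam(n) for n in("side","top")}
ct,csd=cs["top"],cs["side"]
# plate corners from zoomed top crop
C=[deproj(ct,215+x/3.3333,170+y/3.3333,plane=8) for x,y in((130,187),(176,430),(503,360),(453,125))]
print("plate",C)
for a,b in((0,3),(1,2)):
    d=C[a]-C[b];print("yaw",np.arctan2(-d[0],d[1]))
for a,b in((1,0),(2,3)):
    d=C[b]-C[a];print("yaw",np.arctan2(d[1],d[0]))
for n,c in cs.items():
    P=cloud(c);g=c["color"].max(2)
    for nm,lo,hi in(("knob",(440,-160,55),(510,-85,110)),("bar",(430,-60,90),(540,80,150))):
        m=((P>lo)&(P<hi)).all(-1)&(g<75)
        k,l,st,ce=cv2.connectedComponentsWithStats(m.astype(np.uint8),connectivity=8)
        if k<2: print(n,nm,"none");continue
        i=1+st[1:,4].argmax();Q=P[l==i];uv=np.argwhere(l==i)[:,::-1]
        w,V=np.linalg.eigh(np.cov(Q[:,:2].T));d=V[:,1]
        t=(Q[:,:2]-Q[:,:2].mean(0))@d
        print(n,nm,len(Q),"uvc",ce[i],"mean",Q.mean(0),"min",Q.min(0),"max",Q.max(0),"dir yaw",np.arctan2(-d[0]*np.sign(d[1]),abs(d[1])),"len",np.ptp(t))
    # forks
    m=((P>(530,-190,35))&(P<(620,-95,90))).all(-1)
    Q=P[m];print(n,"forks",len(Q));
    if n=="top":print(Q[np.argsort(Q[:,1])].round())
    print(n,"lid z",np.median(P[((P>(500,0,50))&(P<(560,40,120))).all(-1)][:,2]))
```

```text
[3.1 0.  2.8] [ 1.1  0.5  1.6 -0.   1.1 -0.1]
plate [array([611.9, 145.6,   8. ]), array([411.8, 103.5,   8. ]), array([ 468.2, -161.3,    8. ]), array([ 664.7, -122.7,    8. ])]
yaw 0.19413290297039823
yaw 0.20998784155546305
yaw 0.20736634616755084
yaw 0.1939563178112668
side knob none
side bar none
side forks 213
side lid z 65.69461788260122
top knob 22 uvc [353.2 272. ] mean [ 476.2 -123.2   78.2] min [ 471.2 -133.    70.9] max [ 487.1 -107.1   85.7] dir yaw 0.49113973077302225 len 28.14368153638185
top bar 1 uvc [309. 262.] mean [497.9  -9.5 111.5] min [497.9  -9.5 111.5] max [497.9  -9.5 111.5] dir yaw nan len nan
top forks 71
[[ 547. -138.   48.]
 [ 549. -137.   67.]
 [ 546. -137.   67.]
 [ 551. -137.   71.]
 [ 546. -136.   36.]
 [ 561. -136.   43.]
 [ 545. -135.   57.]
 [ 555. -135.   60.]
 [ 547. -135.   62.]
 [ 549. -134.   68.]
 [ 551. -134.   69.]
 [ 545. -133.   41.]
 [ 572. -133.   46.]
 [ 566. -133.   45.]
 [ 561. -133.   45.]
 [ 563. -133.   46.]
 [ 568. -133.   48.]
 [ 575. -133.   57.]
 [ 571. -133.   62.]
 [ 545. -132.   58.]
 [ 555. -132.   61.]
 [ 581. -132.   68
[... 483 characters left out ...]
.]
 [ 559. -128.   40.]
 [ 561. -128.   44.]
 [ 570. -128.   52.]
 [ 575. -127.   58.]
 [ 572. -127.   60.]
 [ 581. -127.   68.]
 [ 576. -127.   67.]
 [ 578. -127.   72.]
 [ 573. -126.   36.]
 [ 575. -126.   41.]
 [ 577. -125.   48.]
 [ 577. -125.   59.]
 [ 580. -125.   60.]
 [ 581. -124.   70.]
 [ 538.  -98.   50.]
 [ 547.  -98.   63.]
 [ 541.  -98.   65.]
 [ 544.  -98.   67.]
 [ 538.  -98.   69.]
 [ 556.  -96.   44.]
 [ 558.  -96.   45.]
 [ 552.  -96.   47.]
 [ 549.  -96.   54.]
 [ 537.  -95.   57.]
 [ 539.  -95.   65.]
 [ 541.  -95.   67.]]
top lid z 65.21551731955219<stdin>:20: RuntimeWarning: Degrees of freedom <= 0 for slice
  c *= np.true_divide(1, fact)
  c *= np.true_divide(1, fact)
```

```bash
cat > fit.py <<'E'
from h import *
from scipy.optimize import least_squares
np.set_printoptions(precision=1,suppress=True)
cs={n:cam(n) for n in("side","top")}
O={"pin_knob":((287.5,266.5),(352.5,271.5)),"bore":((272,258),(329,274)),"park":(None,(368,235)),
"bar":((269,228.5),(305.,261)),"hinge":((306,227),(290,216)),"pointer":((240,234),(270,281)),"mark":((246,191),(259,263)),"chamber":((285,254),(299,250))}
for k,(a,b) in O.items():
    if a: print(k,tri([cs["side"],cs["top"]],[a,b]))
print("fork/park ray z=51",deproj(cs["top"],368,235,plane=51))
def pts(p):
    x,y,w,hx,hz,by,py,my,th,bx,bY,bz,kY,px,pY,pz=p
    L={"chamber":(0,0,0),"hinge":(hx,0,hz),"bar":(hx-130,by,hz+48),"pointer":(hx-155,py,hz),
     "mark":(hx-155*np.cos(th),my,hz+155*np.sin(th)),"bore":(bx,bY,bz),"pin_knob":(bx,kY,bz),"park":(px,pY,pz)}
    R=np.array([[np.cos(w),-np.sin(w),0],[np.sin(w),np.cos(w),0],[0,0,1]])
    return {k:R@np.array(v)+(x,y,0) for k,v in L.items()}
def res(p):
    W=pts(p);r=[]
    for k,o in O.items():
        for n,uv in zip(("side","top"),o):
            if uv: r+=list(proj(cs[n],W[k])-uv)
    # soft priors: plate yaw, lid top, fork heights, symmetric bar
    r+=[(p[2]-.202)/.006,(p[4]-66)/3,(p[15]-49)/3,(p[3]-78)/5,p[5]/4]
    return np.array(r)
p0=[545,15,.2,78,66,0,90,100,.7,-90,-60,75,-120,0,-170,50]
f=least_squares(res,p0,loss="soft_l1",f_scale=1.5)
print("p",f.x.round(2))
for k,v in pts(f.x).items():
    print(k,v,[ (proj(cs[n],v)-o).round(1).tolist() if o else None for n,o in zip(("side","top"),O[k])])
E
python3 fit.py
```

```text
pin_knob [ 475.5 -120.3   79.3]
bore [469.7 -59.5  69.3]
bar [497.7   1.8 111. ]
hinge [630.7  43.9  50.9]
pointer [455.7  93.   60.6]
mark [488.7 109.6 169.6]
chamber [546.9  20.2   5.5]
fork/park ray z=51 [ 578.8 -165.3   51. ]
p [ 548.3   21.1    0.2   78.    62.6   -6.7   88.4  100.4    0.7  -97.
  -64.6   74.3 -121.7   -7.4 -189.    49. ]
chamber [548.3  21.1   0. ] [[-0.2, 1.5], [-0.0, -0.7]]
hinge [624.6  36.8  62.6] [[-0.4, -2.0], [2.3, 1.3]]
bar [498.7   4.  110.6] [[1.1, -0.6], [-1.3, 0.7]]
pointer [455.   92.1  62.6] [[-0.4, -0.4], [0.4, -0.1]]
mark [490.7 111.8 165.3] [[-0.0, 1.1], [-0.5, -1.1]]
bore [466.3 -61.7  74.3] [[0.3, -1.1], [0.5, 2.0]]
pin_knob [ 477.9 -117.7   74.3] [[1.3, 0.7], [-1.5, 0.1]]
park [ 579.1 -165.5   49. ] [None, [0.0, 0.0]]
```

Request:
step_arm(increments=[{"slide": [0,0,-0.05],"roll": 0},{"slide": [0,0,-0.1],"roll": 0},{"slide": [0,0,-0.15],"roll": 0}], fingers=0.5)

```text
t: 2.28
eef_pos: [229.3, 581.2, 344.4]
tcp_rot: [3.141, 0.0, 2.766]
ft_force: [-0.5, 0.6, 0.7]
opening: 0.741
grip_force: 0.0
```

Request:
step_arm(increments=[{"slide": [-0.04,-0.047,0],"roll": 0.18},{"slide": [-0.08,-0.094,0],"roll": 0.36},{"slide": [-0.12,-0.14,0],"roll": 0.54},{"slide": [-0.16,-0.187,0],"roll": 0.72},{"slide": [-0.2,-0.233,0],"roll": 0.9}])

```text
t: 2.9
eef_pos: [330.1, 289.4, 342.9]
tcp_rot: [3.141, -0.0, 1.86]
ft_force: [1.3, -0.3, 0.6]
opening: 0.501
grip_force: 0.0
```

```bash
cat > go.py <<'E'
import sys;from h import *
from scipy.spatial.transform import Rotation as Ro
# target TCP x y z yaw -> slide in tool axes (mm), roll
x,y,z,w=map(float,sys.argv[1:5]);s=state()
R=Ro.from_euler("xyz",s["tcp_rot"]).as_matrix()
d=R.T@(np.array([x,y,z])-s["eef_pos"]);yaw=s["tcp_rot"][2]
print("t",round(float(s["t"]),2),"slide",d.round(1),"len",np.linalg.norm(d).round(1),"roll",round((yaw-w+np.pi)%(2*np.pi)-np.pi,3),"pos",np.round(s["eef_pos"],1),np.round(s["tcp_rot"],3),"F",np.round(s["ft_force"],1),"j6",s["joints"][5].round(2))
E
python3 go.py 476.5 -119.5 250 1.7728
```

```text
t 2.9 slide [-433.7   23.6   92.8] len 444.2 roll 0.087 pos [330.1 289.4 342.9] [ 3.141 -0.     1.86 ] F [ 1.3 -0.3  0.6] j6 0.28
```

Request:
step_arm(increments=[{"slide": [-0.06,0.003,0],"roll": 0.087},{"slide": [-0.12,0.006,0],"roll": 0.087},{"slide": [-0.18,0.01,0],"roll": 0.087},{"slide": [-0.24,0.013,0],"roll": 0.087},{"slide": [-0.3,0.016,0],"roll": 0.087}])

```text
t: 3.52
eef_pos: [432.7, 6.8, 343.0]
tcp_rot: [3.141, 0.0, 1.779]
ft_force: [1.3, 1.5, 0.5]
opening: 0.501
grip_force: 0.0
```

```bash
python3 go.py 476.5 -119.5 180 1.7728
```

```text
t 3.52 slide [-132.6   16.6  163. ] len 210.8 roll 0.006 pos [432.7   6.8 343. ] [3.141 0.    1.779] F [1.3 1.5 0.5] j6 -0.35
```

Request:
step_arm(increments=[{"slide": [-0.06,0.008,0.005],"roll": 0.006},{"slide": [-0.115,0.0145,0.03],"roll": 0.006},{"slide": [-0.132,0.0165,0.08],"roll": 0.006},{"slide": [-0.132,0.0165,0.14],"roll": 0.006},{"slide": [-0.132,0.0165,0.18],"roll": 0.006}])

```text
t: 4.15
eef_pos: [475.1, -117.0, 160.4]
tcp_rot: [-3.14, -0.001, 1.772]
ft_force: [0.7, 0.6, -0.5]
opening: 0.499
grip_force: 0.0
```

```bash
python3 - <<'E'
from h import *
c=cam("side");t=cam("top")
a=cv2.resize(c["color"][215:335,225:365,::-1],(700,600),interpolation=cv2.INTER_CUBIC)
cv2.imwrite("pics/s1.png",a)
E
python3 go.py 476.5 -119.5 58 1.7728
```

```text
t 4.25 slide [ -3.9   2.3 101.5] len 101.6 roll -0.0 pos [ 474.1 -116.4  159.5] [-3.136 -0.004  1.772] F [-0.2  0.  -0.1] j6 -0.58
```

View pics/s1.png

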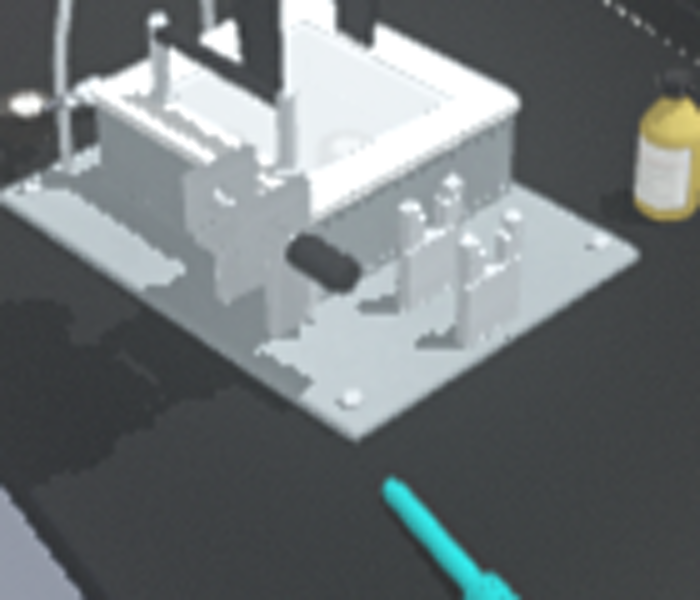

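Black knob at side (290,267.6), gripper above it (fingers in the dark at the top edge of the crop). Forks' top middles are at about (323.2,261) for the outer one and (311.2,254.4) for the inner.

Run:
```python
from h import *
np.set_printoptions(precision=1,suppress=True)
c=cam("side");t=cam("top")
for z in(66,70,74): print(z,deproj(c,323.2,261,plane=z),deproj(c,311.2,254.4,plane=z))
print("knob",tri([c,t],[(289.8,267.6),(352.3,271.3)]))
P=cloud(c)
for nm,lo,hi in(("outer",(530,-150,20),(600,-118,90)),("inner",(530,-112,20),(600,-82,90))):
    m=((P>lo)&(P<hi)).all(-1);Q=P[m];w=.202
    ex=np.array([np.cos(w),np.sin(w)]);ey=np.array([-ex[1],ex[0]])
    a=Q[:,:2]@ex;b=Q[:,:2]@ey
    print(nm,len(Q),"zmax",np.percentile(Q[:,2],[90,97,100]),"ycham",np.percentile(b,[5,50,95]))
    for lo2 in range(25,80,6):
        s=(Q[:,2]>=lo2)&(Q[:,2]<lo2+6)
        if s.any(): print(lo2,np.sort(a[s]).round())
K=P[(((P>(450,-150,55))&(P<(510,-90,110))).all(-1))&(c["color"].max(2)<90)]
print("knobcloud",len(K),K.mean(0),K.min(0),K.max(0))
print("park pt in ex,ey for (570,-163):",570*np.cos(.202)-163*np.sin(.202))
```

```text
66 [ 565.2 -130.7   66. ] [556.5 -92.4  66. ]
70 [ 561.8 -135.3   70. ] [553.2 -97.2  70. ]
74 [ 558.5 -139.9   74. ] [ 550. -102.   74.]
knob [ 478.6 -121.    74.9]
outer 214 zmax [66.2 69.4 70.8] ycham [-246.  -244.  -238.5]
25 [506. 506. 507. 507. 508. 509. 509. 511. 512. 512. 514. 515. 517. 518.
 520. 522. 524. 526. 528. 529. 531. 534. 536. 538. 538. 540. 542. 544.]
31 [505. 507. 507. 507. 509. 511. 514. 515. 517. 518. 520. 522. 524. 525.
 528. 529. 531. 531. 533. 537. 537. 538. 542.]
37 [505. 507. 507. 508. 508. 508. 508. 510. 511. 514. 515. 518. 518. 519.
 520. 522. 526. 526. 528. 530. 535. 537. 540. 540. 542. 542.]
43 [505. 506. 508. 508. 509. 510. 510. 511. 513. 515. 519. 521. 523. 524.
 525. 526. 527. 528. 528. 529. 532. 533. 533. 533. 533. 534. 534. 535.
 535. 539. 539. 541. 543.]
49 [506. 506. 507. 507. 507. 508. 509. 512. 513. 513. 516. 517. 518. 533.
 533. 533. 534. 534. 538. 538. 540. 541. 542.]
55 [506. 508. 508. 509. 509. 510. 513. 515. 516. 518. 533. 534. 534. 534.
 535. 536. 536. 539. 541. 543.]
61 [506. 508. 508. 508. 509. 511. 511. 512. 514. 533. 534. 536. 537. 53
[... 579 characters left out ...]
 507. 509. 509. 509. 515. 515. 517. 518. 521. 524. 527.
 527. 528. 528. 530. 531. 532. 532. 533. 533. 534. 534. 535. 537. 539.
 539. 543.]
49 [506. 506. 507. 507. 509. 509. 510. 513. 514. 517. 517. 533. 533. 533.
 534. 534. 535. 537. 538. 542. 542.]
55 [506. 507. 508. 509. 510. 511. 513. 517. 518. 531. 533. 533. 534. 534.
 535. 535. 535. 538. 538. 541. 541. 547.]
61 [506. 507. 508. 509. 509. 511. 512. 513. 514. 516. 535. 536. 536. 537.
 538. 538. 538. 540. 541. 544. 545. 545.]
67 [507. 508. 508. 510. 512. 513. 513. 514. 537. 538. 538. 539. 540. 541.
 543. 546.]
knobcloud 84 [ 476.1 -122.7   77.9] [ 468.4 -136.3   69.4] [ 487.  -103.2   83.6]
park pt in ex,ey for (570,-163): 525.7078115630737
```

```bash
python3 go.py 477.5 -120.5 56 1.7728
```

```text
t 4.35 slide [ -3.7   0.6 107.4] len 107.4 roll 0.0 pos [ 476.2 -117.   163.4] [-3.142 -0.     1.773] F [0.8 0.8 1.3] j6 -0.58
```

Request:
step_arm(increments=[{"slide": [-0.0037,0.0006,0.05],"roll": 0},{"slide": [-0.0037,0.0006,0.09],"roll": 0},{"slide": [-0.0037,0.0006,0.107],"roll": 0},{"slide": [-0.0037,0.0006,0.107],"roll": 0}])

```text
t: 4.85
eef_pos: [478.0, -120.6, 56.5]
tcp_rot: [3.141, 0.0, 1.773]
ft_force: [-0.8, -0.1, 0.8]
opening: 0.5
grip_force: 0.0
```

Request:
step_arm(increments=[{"slide": [0,0,0],"roll": 0},{"slide": [0,0,0],"roll": 0},{"slide": [0,0,0],"roll": 0},{"slide": [0,0,0],"roll": 0}], fingers=0.0)

```text
t: 5.35
eef_pos: [477.5, -120.5, 56.0]
tcp_rot: [3.141, 0.001, 1.773]
ft_force: [2.0, -1.3, 2.3]
opening: 0.137
grip_force: 4.1
```

```bash
python3 go.py 477.5 -120.5 56 1.7728
```

```text
t 5.35 slide [ 0. -0.  0.] len 0.0 roll -0.0 pos [ 477.5 -120.5   56. ] [3.141e+00 1.000e-03 1.773e+00] F [ 2.  -1.3  2.3] j6 -0.58
```

Request:
step_arm(increments=[{"slide": [0,0,0],"roll": 0},{"slide": [0,0,0],"roll": 0}])

```text
t: 5.6
eef_pos: [479.0, -121.0, 57.0]
tcp_rot: [3.138, 0.002, 1.773]
ft_force: [2.0, -0.2, 16.9]
opening: 0.008
grip_force: 9.3
```

Run:
```python
from h import *
c=cam("side")
cv2.imwrite("pics/s2.png",cv2.resize(c["color"][215:335,225:365,::-1],(700,600),interpolation=cv2.INTER_CUBIC))
```

```text
(no output)
```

View pics/s2.png

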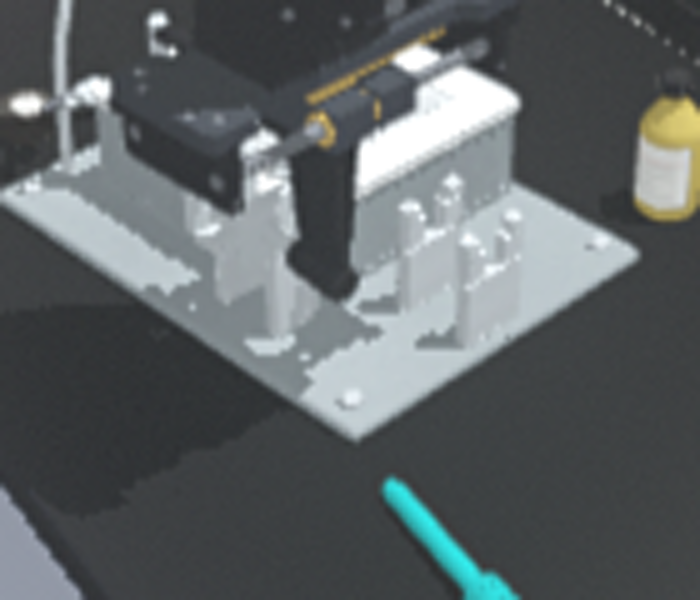

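The picture shows the finger over the knob position at crop (325,270). The fingers shut fully (opening 0.008) with +17 N up, so this isn't a good grip. I'll check the depth.

Run:
```python
from h import *
np.set_printoptions(precision=0,suppress=True)
c=cam("side");t=cam("top");P=cloud(c);g=c["color"].max(2)
print("state",state()["eef_pos"],state()["ft_force"],state()["opening"],state()["grip_force"])
for v in range(238,278,3):
    print(v,[(u,P[v,u].round().astype(int).tolist(),int(g[v,u])) for u in range(282,300,3)])
print(mark_of("side","pin_knob")[:3])
print("proj tcp",proj(c,[478,-121,56]),proj(c,[477,-120.5,75]))
```

```text
state [ 479. -121.   57.] [ 2. -1. 17.] 0.006145385072512359 8.759246002882719
238 [(282, [457, -126, 165], 75), (285, [457, -139, 172], 75), (288, [458, -149, 177], 178), (291, [461, -156, 179], 84), (294, [468, -158, 178], 85), (297, [476, -157, 175], 83)]
241 [(282, [455, -129, 159], 67), (285, [448, -154, 175], 117), (288, [457, -152, 171], 167), (291, [461, -157, 173], 182), (294, [468, -157, 170], 85), (297, [478, -154, 165], 87)]
244 [(282, [440, -156, 172], 112), (285, [446, -157, 170], 105), (288, [466, -137, 152], 66), (291, [462, -155, 164], 79), (294, [469, -156, 162], 81), (297, [552, -34, 66], 240)]
247 [(282, [466, -110, 130], 128), (285, [466, -124, 137], 59), (288, [469, -131, 141], 58), (291, [477, -131, 137], 59), (294, [483, -133, 136], 58), (297, [544, -48, 67], 255)]
250 [(282, [504, -43, 70], 185), (285, [466, -122, 128], 58), (288, [471, -128, 130], 60), (291, [475, -133, 131], 62), (294, [484, -131, 127], 56), (297, [538, -58, 66], 255)]
253 [(282, [483, -79, 90], 227), (285, [468, -118, 117], 57), (288, [468, -132, 125], 62), (291, [477, -129, 121], 59), (29
[... 863 characters left out ...]
1], 61), (294, [483, -132, 79], 74), (297, [535, -62, 15], 158)]
271 [(282, [481, -81, 40], 193), (285, [489, -81, 36], 171), (288, [471, -126, 71], 62), (291, [476, -131, 73], 64), (294, [481, -136, 74], 64), (297, [534, -63, 7], 209)]
274 [(282, [480, -82, 32], 191), (285, [489, -80, 26], 170), (288, [497, -81, 24], 163), (291, [473, -135, 68], 78), (294, [483, -132, 62], 103), (297, [526, -76, 9], 204)]
277 [(282, [481, -80, 21], 190), (285, [491, -77, 15], 172), (288, [504, -69, 4], 143), (291, [507, -79, 9], 139), (294, [515, -80, 7], 155), (297, [520, -86, 8], 165)]
[{'uv': [321.7, 340.0], 'confidence': 0.85}, {'uv': [285.7, 265.4], 'confidence': 0.45}]
proj tcp [290. 274.] [289. 268.]
```

Request:
step_arm(increments=[{"slide": [0,0,0],"roll": 0},{"slide": [0,0,0],"roll": 0},{"slide": [0,0,0],"roll": 0},{"slide": [0,0,0],"roll": 0}], fingers=0.5)

```text
t: 6.3
eef_pos: [477.0, -120.3, 55.5]
tcp_rot: [-3.141, -0.0, 1.773]
ft_force: [-0.8, 0.3, -0.3]
opening: 0.372
grip_force: 0.0
```

Request:
step_arm(increments=[{"slide": [0,0,-0.05],"roll": 0},{"slide": [0,0,-0.1],"roll": 0},{"slide": [0,0,-0.1],"roll": 0}])

```text
t: 6.68
eef_pos: [478.5, -120.8, 158.5]
tcp_rot: [3.137, 0.003, 1.773]
ft_force: [-1.0, 1.2, -0.6]
opening: 0.497
grip_force: 0.0
```

Run:
```python
from h import *
np.set_printoptions(precision=1,suppress=True)
c=cam("side");t=cam("top");P=cloud(c);s=state();print(s["t"],s["eef_pos"],s["ft_force"],s["opening"])
K=P[(((P>(440,-170,45))&(P<(520,-80,110))).all(-1))&(c["color"].max(2)<90)]
print("knobcloud",len(K),K.mean(0),K.min(0),K.max(0),np.percentile(K,[5,95],axis=0))
a=c["color"][215:335,225:365,::-1]
cv2.imwrite("pics/s3.png",cv2.resize(a,(700,600),interpolation=cv2.INTER_CUBIC))
```

```text
6.775 [ 476.9 -120.2  155.4] [ 0.1  0.6 -0.9] 0.4980688310519044
knobcloud 83 [ 476.2 -122.6   78.1] [ 468.6 -137.1   70.4] [ 489.7 -104.    84.1] [[ 469.9 -135.4   71.7]
 [ 485.5 -106.8   82.7]]
```

View pics/s3.png

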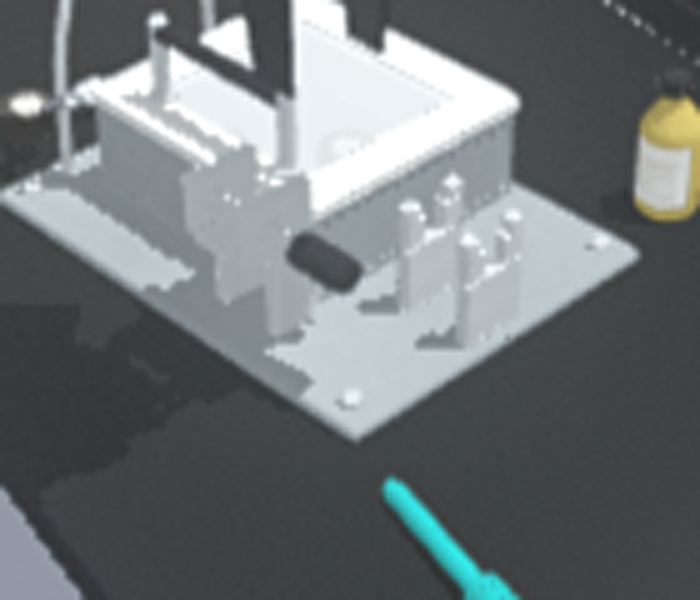

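The knob is unchanged at crop (325,263). Comparing this with the shut picture, the knob surface stayed visible below the fingers. That means the real tips ended near z≈83 while the TCP read 57. I'll measure the fingertips against the reported TCP.

Run:
```python
from h import *
np.set_printoptions(precision=1,suppress=True)
c=cam("side");t=cam("top");s=state();e=s["eef_pos"];print(s["t"],e,s["opening"])
w=.202;ex=np.array([np.cos(w),np.sin(w)]);ey=np.array([-ex[1],ex[0]])
for n,k in(("side",c),("top",t)):
    P=cloud(k);d=P[...,:2]-e[:2]
    m=(abs(d@ey)<14)&(abs(d@ex)<50)&(P[...,2]>118)&(P[...,2]<260)
    Q=P[m];a=d[m]@ex;b=d[m]@ey
    print(n,len(Q),"z",np.percentile(Q[:,2],[0,1,3,10]) if len(Q) else "")
    for sgn in(-1,1):
        q=(a*sgn>15)
        if q.sum()>3: print(sgn,"a",np.percentile(a[q],[3,50,97]),"b",np.percentile(b[q],[3,50,97]),"zmin",np.percentile(Q[q,2],[0,3]))
print(proj(c,e),proj(c,np.append(e[:2]-27*ex,e[2])),proj(c,np.append(e[:2]+27*ex,e[2])))
x0,y0=210,120
im=cv2.resize(c["color"][120:270,210:360,::-1],(600,600),interpolation=cv2.INTER_CUBIC)
for p in (e[:2]-27*ex,e[:2]+27*ex,e[:2]):
    q=proj(c,np.append(p,e[2]));cv2.drawMarker(im,tuple(int(v) for v in (q-[210,120])*4),(0,0,255),0,14,1)
cv2.imwrite("pics/s4.png",im)
```

```text
6.875 [ 476.6 -120.1  154.4] 0.4975796739388104
side 565 z [176.6 178.1 180.3 186.4]
-1 a [-37.5 -32.  -26. ] b [-12.   -5.3  10.8] zmin [176.8 180.2]
1 a [22.7 25.3 32.7] b [-12.2  -3.8  11.3] zmin [176.6 180.3]
top 0 z 
[288.4 238.2] [279.1 242.9] [297.3 233.7]
```

View pics/s4.png

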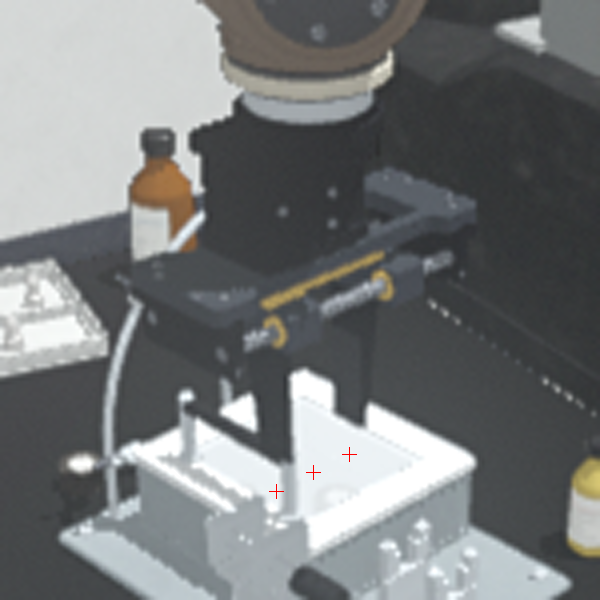

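The red marks (reported tips) sit well below the real fingertips: side-view depth puts the tips at z≈177 while the TCP reads 154. x and y agree. I'll treat it as a constant 22–23 mm tool-z offset and go that much deeper.

Request:
step_arm(increments=[{"slide": [0,0,0.05],"roll": 0},{"slide": [0,0,0.095],"roll": 0},{"slide": [0,0,0.122],"roll": 0},{"slide": [0,0,0.122],"roll": 0}])

```text
t: 7.38
eef_pos: [475.6, -119.8, 31.2]
tcp_rot: [-3.137, -0.003, 1.773]
ft_force: [0.0, -0.2, -0.2]
opening: 0.5
grip_force: 0.0
```

Request:
step_arm(increments=[{"slide": [0,0,0],"roll": 0},{"slide": [0,0,0],"roll": 0},{"slide": [0,0,0],"roll": 0},{"slide": [0,0,0],"roll": 0},{"slide": [0,0,0],"roll": 0}], fingers=0.0)

```text
t: 8.0
eef_pos: [477.8, -120.5, 34.1]
tcp_rot: [3.14, 0.001, 1.773]
ft_force: [2.8, 0.5, 2.7]
opening: 0.184
grip_force: 29.8
```

Request:
step_arm(increments=[{"slide": [-0.012,0,0],"roll": 0},{"slide": [-0.03,0,0],"roll": 0},{"slide": [-0.05,0,0],"roll": 0},{"slide": [-0.07,0,0],"roll": 0},{"slide": [-0.09,0,0],"roll": 0}])

```text
t: 8.62
eef_pos: [495.2, -210.2, 33.4]
tcp_rot: [-3.141, -0.0, 1.772]
ft_force: [-0.5, -0.2, -0.0]
opening: 0.181
grip_force: 29.8
```

Request:
step_arm(increments=[{"slide": [0,0,0],"roll": 0},{"slide": [0,0,0],"roll": 0},{"slide": [0,0,-0.02],"roll": 0},{"slide": [0,0,-0.04],"roll": 0},{"slide": [0,0,-0.04],"roll": 0}])

```text
t: 9.25
eef_pos: [495.7, -208.2, 74.6]
tcp_rot: [3.14, 0.001, 1.774]
ft_force: [-0.2, -0.6, -0.2]
opening: 0.183
grip_force: 29.8
```

Run:
```python
from h import *
c=cam("side");s=state();print(s["t"],s["eef_pos"],s["ft_force"],s["opening"],s["grip_force"])
cv2.imwrite("pics/s5.png",cv2.resize(c["color"][195:335,225:385,::-1],(685,600),interpolation=cv2.INTER_CUBIC))
```

```text
9.3 [ 495.26701842 -208.07285017   73.7358238 ] [-0.2705144   0.50905707 -0.7863878 ] 0.18446984578572156 29.802545607089996
```

View pics/s5.png

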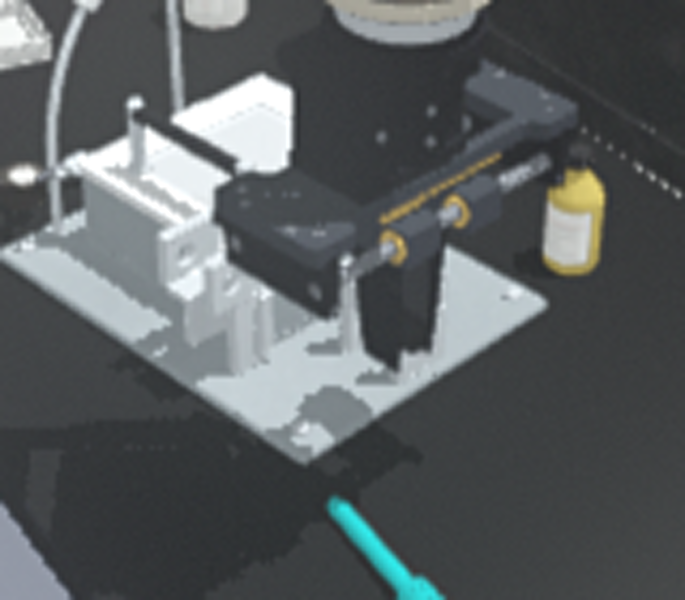

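The pin is drawn clear: the lug bores stand empty at crop (185,255), the lid is shut, and the grip holds at 0.184. Next I'll move over the notches.

```bash
python3 go.py 569 -162.7 74 1.7728
```

```text
t 9.3 slide [29.6 81.4 -0.2] len 86.6 roll 0.001 pos [ 495.3 -208.1   73.7] [3.141 0.    1.773] F [-0.3  0.5 -0.8] j6 -0.72
```

Request:
step_arm(increments=[{"slide": [0.01,0.027,0],"roll": 0},{"slide": [0.02,0.054,0],"roll": 0},{"slide": [0.03,0.0812,0],"roll": 0},{"slide": [0.03,0.0812,0],"roll": 0},{"slide": [0.03,0.0812,0.015],"roll": 0}])

```text
t: 9.93
eef_pos: [568.4, -162.8, 58.0]
tcp_rot: [3.141, 0.0, 1.773]
ft_force: [-0.1, 0.0, -0.3]
opening: 0.183
grip_force: 29.8
```

```bash
python3 - <<'E'
from h import *
np.set_printoptions(precision=1,suppress=True)
c=cam("side");t=cam("top");s=state();print(s["t"],s["eef_pos"],s["tcp_rot"])
w=.202;ex=np.array([np.cos(w),np.sin(w)]);ey=np.array([-ex[1],ex[0]])
print("tcp ex,ey",s["eef_pos"][:2]@ex,s["eef_pos"][:2]@ey)
P=cloud(c)
a=P[...,:2]@ex;b=P[...,:2]@ey
# shank: between body hidden; look for points above forks
m=(b>-256)&(b<-170)&(a>505)&(a<546)&(P[...,2]>76)&(P[...,2]<125)&(c["color"].max(2)>100)
print("shank side",m.sum()); 
for lo in range(-260,-170,10):
    q=m&(b>=lo)&(b<lo+10)
    if q.any(): print(lo,np.percentile(a[q],[0,50,100]),np.percentile(P[...,2][q],[0,50,100]))
P=cloud(t);a=P[...,:2]@ex;b=P[...,:2]@ey
m=(b>-256)&(b<-170)&(a>505)&(a<546)&(P[...,2]>76)&(P[...,2]<125)
print("top",m.sum(),np.percentile(a[m],[5,50,95]) if m.any() else "")
cv2.imwrite("pics/s6.png",cv2.resize(c["color"][215:315,270:390,::-1],(720,600),interpolation=cv2.INTER_CUBIC))
E
python3 go.py 569 -162.7 12 1.7728
```

```text
10.025 [ 567.  -162.8   56.4] [-3.1 -0.   1.8]
tcp ex,ey 522.8379279369808 -273.24335742906396
shank side 10
-250 [519.9 521.5 523.7] [ 94.9  97.7 100.3]
-240 [524.2 526.8 527. ] [ 99.7 100.7 101.1]
top 0 
t 10.03 slide [-0.4  2.1 44.4] len 44.4 roll -0.001 pos [ 567.  -162.8   56.4] [-3.139e+00 -2.000e-03  1.772e+00] F [-0.5  0.2 -1. ] j6 -0.59
```

View pics/s6.png

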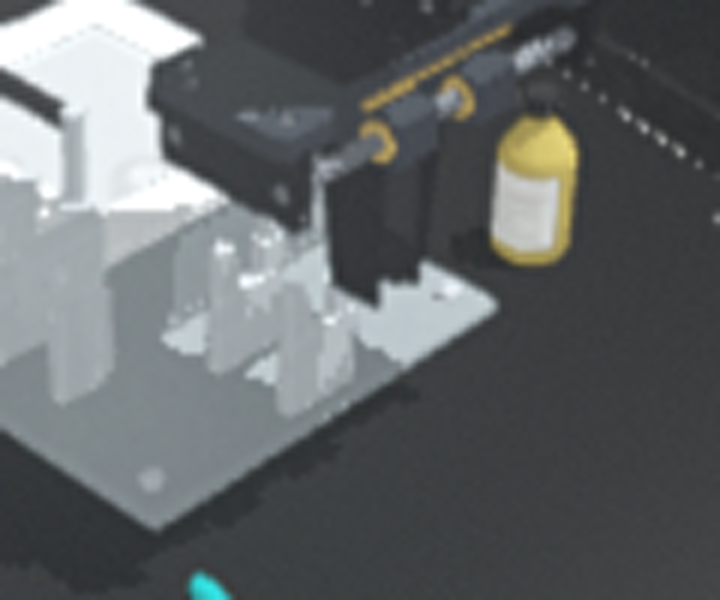

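The pin hangs over the forks (fork tops at crop (225,250) and (290,285)), aligned within about 2 mm. I'll lower it.

Request:
step_arm(increments=[{"slide": [0,0.0005,0.012],"roll": 0},{"slide": [0,0.0005,0.02],"roll": 0},{"slide": [0,0.0005,0.028],"roll": 0},{"slide": [0,0.0005,0.034],"roll": 0},{"slide": [0,0.0005,0.034],"roll": 0}])

```text
t: 10.65
eef_pos: [569.1, -162.7, 24.2]
tcp_rot: [-3.141, -0.0, 1.773]
ft_force: [0.5, 0.4, 0.3]
opening: 0.18
grip_force: 29.8
```

Request:
step_arm(increments=[{"slide": [0,0,0.005],"roll": 0},{"slide": [0,0,0.01],"roll": 0},{"slide": [0,0,0.012],"roll": 0},{"slide": [0,0,0.012],"roll": 0}])

```text
t: 11.15
eef_pos: [569.2, -162.7, 12.5]
tcp_rot: [-3.141, -0.0, 1.773]
ft_force: [0.7, 0.1, -0.4]
opening: 0.181
grip_force: 29.8
```

Request:
step_arm(increments=[{"slide": [0,0,0.0015],"roll": 0},{"slide": [0,0,0.003],"roll": 0},{"slide": [0,0,0.003],"roll": 0}])

```text
t: 11.52
eef_pos: [569.8, -163.0, 10.3]
tcp_rot: [3.14, 0.001, 1.773]
ft_force: [0.3, -0.7, 7.4]
opening: 0.182
grip_force: 30.0
```

Request:
step_arm(increments=[{"slide": [0,0,0],"roll": 0},{"slide": [0,0,0],"roll": 0},{"slide": [0,0,0],"roll": 0},{"slide": [0,0,0],"roll": 0}], fingers=0.5)

```text
t: 12.02
eef_pos: [569.2, -162.7, 9.5]
tcp_rot: [-3.141, -0.0, 1.773]
ft_force: [0.8, -0.3, -0.1]
opening: 0.492
grip_force: 0.0
```

Request:
step_arm(increments=[{"slide": [0,0,-0.03],"roll": 0},{"slide": [0,0,-0.08],"roll": 0},{"slide": [0,0,-0.13],"roll": 0},{"slide": [0,0,-0.18],"roll": 0},{"slide": [0,0,-0.2],"roll": 0}])

```text
t: 12.65
eef_pos: [569.8, -163.0, 212.7]
tcp_rot: [3.138, 0.002, 1.773]
ft_force: [-0.4, -0.0, 0.2]
opening: 0.501
grip_force: 0.0
```

```bash
cat > chk.py <<'E'
from h import *
np.set_printoptions(precision=1,suppress=True)
c=cam("side");t=cam("top");s=state();print(s["t"],s["eef_pos"],s["ft_force"])
w=.202;ex=np.array([np.cos(w),np.sin(w)]);ey=np.array([-ex[1],ex[0]])
for n,k in(("side",c),("top",t)):
    P=cloud(k);a=P[...,:2]@ex;b=P[...,:2]@ey
    m=(b>-300)&(b<-250)&(a>495)&(a<555)&(P[...,2]>25)&(P[...,2]<80)&(k["color"].max(2)<95)
    print(n,m.sum(),"a",np.percentile(a[m],[3,50,97]),"b",np.percentile(b[m],[3,50,97]),"z",np.percentile(P[...,2][m],[3,50,97]))
im=np.hstack([cv2.resize(c["color"][230:300,280:350,::-1],(400,400),interpolation=cv2.INTER_CUBIC),cv2.resize(t["color"][205:275,325:395,::-1],(400,400),interpolation=cv2.INTER_CUBIC)])
cv2.imwrite("pics/s7.png",im)
E
python3 chk.py
```

```text
12.75 [ 570.  -163.   211.9] [ 1.  -0.5 -0.7]
side 91 a [516.  520.8 529.6] b [-288.1 -276.  -256.9] z [44.7 54.4 60. ]Traceback (most recent call last):
  File "chk.py", line 8, in <module>
    print(n,m.sum(),"a",np.percentile(a[m],[3,50,97]),"b",np.percentile(b[m],[3,50,97]),"z",np.percentile(P[...,2][m],[3,50,97]))
                        ~~~~~~~~~~~~~^^^^^^^^^^^^^^^^
    return _quantile_unchecked(
        a, q, axis, out, overwrite_input, method, keepdims, weights)
    return _ureduce(a,
                    func=_quantile_ureduce_func,
    ...<5 lines>...
                    overwrite_input=overwrite_input,
                    method=method)
    r = func(a, **kwargs)
    result = _quantile(arr,
                       quantiles=q,
    ...<2 lines>...
                       out=out,
                       weights=wgt)
    slices_having_nans = np.isnan(arr[-1, ...])
                                  ~~~^^^^^^^^^
IndexError: index -1 is out of bounds for axis 0 with size 0
```

```bash
cat > bar.py <<'E'
from h import *
np.set_printoptions(precision=1,suppress=True)
c=cam("side");t=cam("top")
w=.202;ex=np.array([np.cos(w),np.sin(w)]);ey=np.array([-ex[1],ex[0]])
for n,k in(("side",c),("top",t)):
    P=cloud(k);a=P[...,:2]@ex;b=P[...,:2]@ey
    m=(b>-145)&(b<-35)&(a>465)&(a<515)&(P[...,2]>92)&(P[...,2]<130)
    g=k["color"].max(2);d=m&(g<100);l=m&(g>=100)
    for nm,q in(("dark",d),("light",l)):
        if q.sum()>3: print(n,nm,q.sum(),"a",np.percentile(a[q],[3,50,97]),"b",np.percentile(b[q],[3,50,97]),"z",np.percentile(P[...,2][q],[3,50,97]),"uv",np.argwhere(q).mean(0)[::-1])
    h=(b>-130)&(b<-60)&(a>500)&(a<580)&(P[...,2]>50)&(P[...,2]<80);print(n,"lid z",np.median(P[...,2][h]) if h.any() else "")
print({x:[(np.round(y["uv"],1).tolist(),round(y["confidence"],2)) for y in mark_of("side",x)[:2]] for x in("bar","pointer","mark","hinge")})
print({x:[(np.round(y["uv"],1).tolist(),round(y["confidence"],2)) for y in mark_of("top",x)[:2]] for x in("bar","pointer","mark","hinge")})
E
python3 bar.py
```

```text
side dark 73 a [484.  486.7 490.8] b [-128.4  -87.4  -48.9] z [108.7 111.9 114.4] uv [267.2 226.6]
side light 116 a [483.  487.1 493.8] b [-142.  -105.3  -40.7] z [ 93.1 108.3 114.6] uv [270.5 230. ]
side lid z 65.7584121298786
top dark 94 a [485.6 489.  493.2] b [-128.2  -91.6  -51.2] z [105.4 111.7 117.6] uv [301.5 262.2]
top light 88 a [485.2 493.6 496.6] b [-138.4  -77.7  -40.2] z [102.8 110.7 117.5] uv [298.4 261.8]
top lid z 64.93885863568494
{'bar': [([269.3, 228.6], 0.48)], 'pointer': [([238.7, 234.0], 0.58), ([415.1, 326.6], 0.24)], 'mark': [([244.4, 194.7], 0.54), ([383.2, 417.2], 0.24)], 'hinge': [([309.2, 224.2], 0.92), ([412.9, 330.2], 0.61)]}
{'bar': [([302.6, 262.4], 0.42)], 'pointer': [([269.0, 279.0], 0.86)], 'mark': [([260.6, 261.7], 0.42)], 'hinge': [([289.9, 216.9], 0.95)]}
```

```bash
python3 go.py 496.9 10.9 130 1.7728
python3 - <<'E'
from math import *
for i in range(0,18):
    t=i*.05;p=t+atan2(48,130);r=hypot(130,48);print(round(t,2),"dy %.1f dz %.1f"%(130-r*cos(p),-(r*sin(p)-48)),end="; ")
E
```

```text
t 13.25 slide [184.6 -35.9  79.2] len 204.0 roll 0.0 pos [ 569.2 -162.7  209.1] [-3.141 -0.     1.773] F [-0.5  0.2 -0.2] j6 -0.59
0.0 dy 0.0 dz 0.0; 0.05 dy 2.6 dz -6.4; 0.1 dy 5.4 dz -12.7; 0.15 dy 8.6 dz -18.9; 0.2 dy 12.1 dz -24.9; 0.25 dy 15.9 dz -30.7; 0.3 dy 20.0 dz -36.3; 0.35 dy 24.3 dz -41.7; 0.4 dy 29.0 dz -46.8; 0.45 dy 33.8 dz -51.8; 0.5 dy 38.9 dz -56.4; 0.55 dy 44.3 dz -60.9; 0.6 dy 49.8 dz -65.0; 0.65 dy 55.6 dz -68.9; 0.7 dy 61.5 dz -72.5; 0.75 dy 67.6 dz -75.7; 0.8 dy 73.9 dz -78.7; 0.85 dy 80.3 dz -81.3;
```

Request:
step_arm(increments=[{"slide": [0.055,-0.011,0],"roll": 0},{"slide": [0.11,-0.022,0.01],"roll": 0},{"slide": [0.16,-0.031,0.03],"roll": 0},{"slide": [0.1845,-0.036,0.07],"roll": 0},{"slide": [0.1845,-0.036,0.08],"roll": 0}])

```text
t: 13.88
eef_pos: [495.6, 12.0, 128.2]
tcp_rot: [-3.139, -0.001, 1.775]
ft_force: [0.6, 0.1, 0.2]
opening: 0.501
grip_force: 0.0
```

```bash
python3 bar.py; python3 go.py 496.9 10.9 68 1.7728
```

```text
side dark 83 a [483.6 486.5 490.8] b [-128.7  -83.7  -49.2] z [107.7 111.9 114.4] uv [266.7 226.5]
side light 105 a [484.  487.6 493.6] b [-142.6 -110.5  -39.1] z [ 92.6 107.6 114.2] uv [270.8 230.1]
side lid z 65.78795584928537
top lid z 
{'bar': [], 'pointer': [([237.4, 234.9], 0.98)], 'mark': [], 'hinge': [([304.6, 225.0], 0.73)]}
{'bar': [], 'pointer': [], 'mark': [([448.1, 258.3], 0.28)], 'hinge': []}
t 14.38 slide [ 0.6 -0.3 62.1] len 62.1 roll -0.001 pos [497.2  10.4 130.1] [3.141 0.    1.772] F [0.1 0.5 0.1] j6 -0.31
```

Request:
step_arm(increments=[{"slide": [0,0,0.03],"roll": 0},{"slide": [0,0,0.05],"roll": 0},{"slide": [0,0,0.062],"roll": 0},{"slide": [0,0,0.062],"roll": 0}])

```text
t: 14.88
eef_pos: [496.8, 10.7, 67.3]
tcp_rot: [-3.141, -0.0, 1.773]
ft_force: [-0.2, 0.1, -0.3]
opening: 0.503
grip_force: 0.0
```

Request:
step_arm(increments=[{"slide": [0,0,0],"roll": 0},{"slide": [0,0,0],"roll": 0},{"slide": [0,0,0],"roll": 0},{"slide": [0,0,0],"roll": 0},{"slide": [0,0,0],"roll": 0}], fingers=0.0)

```text
t: 15.5
eef_pos: [498.4, 10.9, 68.1]
tcp_rot: [3.138, 0.0, 1.773]
ft_force: [4.4, 3.0, 0.5]
opening: 0.117
grip_force: 30.0
```

```bash
python3 go.py 496.9 10.9 68 1.7728
```

```text
t 15.5 slide [ 0.3 -1.5  0.1] len 1.5 roll -0.0 pos [498.4  10.9  68.1] [3.138 0.    1.773] F [4.4 3.  0.5] j6 -0.31
```

Request:
step_arm(increments=[{"slide": [0,0.0026,-0.0064],"roll": 0},{"slide": [0,0.007,-0.0158],"roll": 0},{"slide": [0,0.0121,-0.0249],"roll": 0},{"slide": [0,0.0179,-0.0335],"roll": 0},{"slide": [0,0.0243,-0.0417],"roll": 0}])

```text
t: 16.12
eef_pos: [521.2, 15.8, 109.2]
tcp_rot: [3.141, -0.0, 1.773]
ft_force: [6.1, 1.5, -14.6]
opening: 0.118
grip_force: 30.0
```

Request:
step_arm(increments=[{"slide": [0,0.0047,-0.0051],"roll": 0},{"slide": [0,0.0095,-0.0101],"roll": 0},{"slide": [0,0.0146,-0.0147],"roll": 0},{"slide": [0,0.02,-0.0192],"roll": 0},{"slide": [0,0.02,-0.0192],"roll": 0}])

```text
t: 16.75
eef_pos: [540.4, 19.8, 128.5]
tcp_rot: [-3.141, -0.0, 1.773]
ft_force: [2.6, 0.9, -13.6]
opening: 0.117
grip_force: 30.0
```

```bash
cat > ang.py <<'E'
from h import *
np.set_printoptions(precision=1,suppress=True)
c=cam("side");t=cam("top");s=state();print(s["t"],s["eef_pos"],s["ft_force"],s["opening"],s["grip_force"])
w=.202;ex=np.array([np.cos(w),np.sin(w)]);ey=np.array([-ex[1],ex[0]])
for n,k in(("side",c),("top",t)):
    print(n,{x:[(np.round(y["uv"],1).tolist(),round(y["confidence"],2)) for y in mark_of(n,x)[:3]] for x in("pointer","mark")})
    P=cloud(k);a=P[...,:2]@ex;b=P[...,:2]@ey
    # rod & rider & pointer points left of lid
    m=(b>-15)&(b<35)&(a>450)&(a<640)&(P[...,2]>75)&(P[...,2]<260)
    r=np.hypot(619-a,P[...,2]-61.5);th=np.arctan2(P[...,2]-61.5,619-a)
    for lo in np.arange(.3,1.1,.04):
        q=m&(th>=lo)&(th<lo+.04)&(abs(r-155)<20)
        if q.sum(): print("%.2f"%lo,q.sum(),"r",np.percentile(r[q],[0,50,100]),"b",np.percentile(b[q],[0,50,100]))
im=np.hstack([cv2.resize(c["color"][160:260,215:315,::-1],(400,400),interpolation=cv2.INTER_CUBIC),cv2.resize(t["color"][210:310,230:330,::-1],(400,400),interpolation=cv2.INTER_CUBIC)])
cv2.imwrite("pics/a1.png",im)
E
python3 ang.py
```

```text
16.85 [540.1  19.7 128.3] [  3.7   1.8 -14. ] 0.11754512797136227 30.003852546215057
side {'pointer': [([240.9, 205.0], 0.76), ([304.6, 227.1], 0.7)], 'mark': [([247.1, 193.2], 0.42), ([334.3, 273.8], 0.41)]}
0.30 4 r [153.8 154.4 157. ] b [10.6 11.5 14.6]
0.34 7 r [152.8 153.3 155.4] b [ 9.5 10.9 15.1]
0.38 6 r [152.6 154.4 159.2] b [ 8.7 10.8 16.4]
0.42 5 r [152.4 153.8 156.4] b [ 9.6 11.9 14.8]
0.46 6 r [150.8 153.  156. ] b [11.1 11.7 14.7]
0.50 11 r [147.  158.7 174.7] b [-10.2  -1.9   8.8]
0.54 26 r [145.3 154.8 174.7] b [-15.   -3.3  12.7]
0.58 9 r [140.6 153.1 157.5] b [-14.5   9.5  15. ]
0.62 8 r [152.3 154.6 160.1] b [ 6.1 13.  17.5]
0.66 13 r [149.8 157.5 161.6] b [ 5.5  7.4 17.7]
0.70 21 r [151.6 158.6 173.2] b [ 4.4  8.6 25.7]
0.74 14 r [149.5 157.1 161.1] b [ 4.9  8.8 17.6]
0.78 5 r [151.  156.4 158.5] b [ 6.9 11.2 12. ]
0.82 4 r [153.4 154.4 156.1] b [10.  13.4 13.6]
top {'pointer': [([366.4, 236.2], 0.71)], 'mark': []}
```

View pics/a1.png

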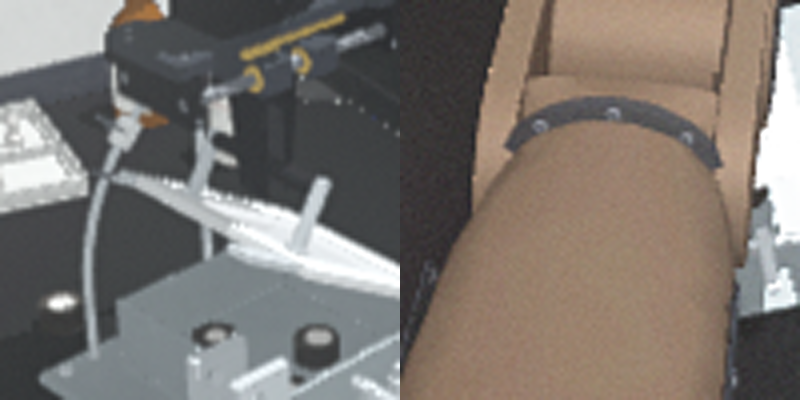

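Run:
```python
from h import *
c=cam("side");w=.202;ex=np.array([np.cos(w),np.sin(w)]);ey=np.array([-ex[1],ex[0]])
for th in np.arange(.45,.85,.03):
    print("%.2f"%th,[proj(c,np.append(ex*(619-155*np.cos(th))+ey*b,61.5+155*np.sin(th))).round(1).tolist() for b in(5,12)])
P=cloud(c);a=P[...,:2]@ex;b=P[...,:2]@ey
th=np.arctan2(P[...,2]-61.5,619-a);r=np.hypot(619-a,P[...,2]-61.5)
q=(b>-2)&(b<30)&(abs(r-155)<12)&(th>.6)&(th<.9)&((r>156.8)|(b<8.5))
print(np.sort(th[q]).round(3),np.median(th[q]))
```

```text
0.45 [[241.0, 208.5], [239.3, 207.6]]
0.48 [[241.5, 206.8], [239.9, 205.9]]
0.51 [[242.1, 205.1], [240.4, 204.2]]
0.54 [[242.7, 203.4], [241.0, 202.5]]
0.57 [[243.4, 201.7], [241.7, 200.8]]
0.60 [[244.1, 200.1], [242.4, 199.1]]
0.63 [[244.8, 198.4], [243.1, 197.5]]
0.66 [[245.6, 196.7], [243.9, 195.8]]
0.69 [[246.4, 195.1], [244.7, 194.2]]
0.72 [[247.3, 193.5], [245.6, 192.6]]
0.75 [[248.2, 191.9], [246.4, 191.0]]
0.78 [[249.1, 190.3], [247.4, 189.4]]
0.81 [[250.0, 188.8], [248.3, 187.9]]
0.84 [[251.0, 187.3], [249.3, 186.4]]
[0.601 0.623 0.63  0.658 0.659 0.659 0.666 0.673 0.673 0.674 0.681 0.681
 0.688 0.688 0.695 0.695 0.696 0.708 0.709 0.71  0.716 0.723 0.725 0.731
 0.733 0.738 0.746 0.746 0.748 0.753 0.753 0.757 0.759 0.767 0.767 0.772
 0.774 0.776 0.781 0.826] 0.7127540662128257
```

The pointer tip is at about side (242,204), θ≈0.53. The rider's middle is at about (246.3,192.6), θ≈0.715. I'll lift by about 0.18 rad more.

Request:
step_arm(increments=[{"slide": [0,0.005,-0.0038],"roll": 0},{"slide": [0,0.011,-0.0079],"roll": 0},{"slide": [0,0.0172,-0.0116],"roll": 0},{"slide": [0,0.0209,-0.0136],"roll": 0},{"slide": [0,0.0209,-0.0136],"roll": 0}])

```text
t: 17.73
eef_pos: [560.7, 24.0, 142.3]
tcp_rot: [-3.141, -0.0, 1.773]
ft_force: [-3.0, 1.7, -10.5]
opening: 0.121
grip_force: 30.0
```

```bash
cat > fin.py <<'E'
from h import *
np.set_printoptions(precision=1,suppress=True)
c=cam("side");s=state();print(s["t"],s["eef_pos"],s["ft_force"],s["grip_force"])
print({x:[(np.round(y["uv"],1).tolist(),round(y["confidence"],2)) for y in mark_of("side",x)[:3]] for x in("pointer","mark")})
w=.202;ex=np.array([np.cos(w),np.sin(w)]);ey=np.array([-ex[1],ex[0]])
P=cloud(c);a=P[...,:2]@ex;b=P[...,:2]@ey
th=np.arctan2(P[...,2]-61.5,619-a);r=np.hypot(619-a,P[...,2]-61.5)
for lo in np.arange(-25,-2,4):
    q=(b>lo)&(b<lo+4)&(abs(r-155)<10)&(th>.4)&(th<1)
    print("lid/pointer th at b",lo,np.sort(th[q]).round(2))
k=(b>-300)&(b<-250)&(a>495)&(a<555)&(P[...,2]>25)&(P[...,2]<80)&(c["color"].max(2)<95)
print("knob z",np.percentile(P[...,2][k],[3,50,97]),"b",np.percentile(b[k],[3,50,97]),k.sum())
cv2.imwrite("pics/f.png",cv2.resize(c["color"][160:290,210:360,::-1],(692,600),interpolation=cv2.INTER_CUBIC))
E
python3 fin.py
```

```text
17.775 [560.5  23.9 142.2] [-2.1  2.3 -9.5] 30.004025995731354
{'pointer': [([248.0, 198.0], 0.91)], 'mark': [([245.9, 191.2], 0.51)]}
lid/pointer th at b -25 [0.7 0.8 0.8]
lid/pointer th at b -21 [0.7 0.7 0.8]
lid/pointer th at b -17 [0.7 0.7]
lid/pointer th at b -13 [0.7 0.7 0.7 0.7 0.7 0.8 0.8 0.8 0.8]
lid/pointer th at b -9 [0.7 0.7 0.7 0.8]
lid/pointer th at b -5 [0.7 0.7 0.7 0.7 0.8]
knob z [44.3 55.4 59.6] b [-288.7 -276.  -257.6] 94
```

View pics/f.png

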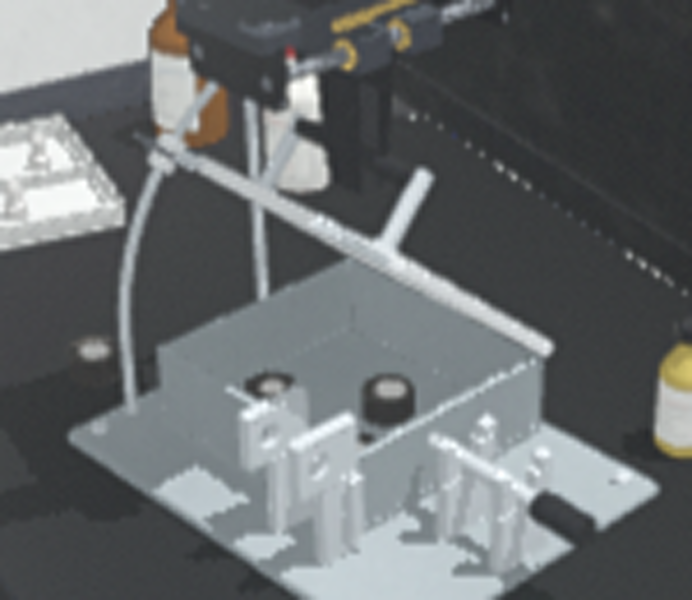

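Run:
```python
from h import *
import cell
w=.202;ex=np.array([np.cos(w),np.sin(w)]);ey=np.array([-ex[1],ex[0]])
A=[];B=[]
for i in range(3):
    c=cam("side");P=cloud(c);a=P[...,:2]@ex;b=P[...,:2]@ey
    th=np.arctan2(P[...,2]-61.5,619-a);r=np.hypot(619-a,P[...,2]-61.5)
    q=(b>-16)&(b<-1)&(abs(r-155)<10)&(th>.5)&(th<1);A+=list(th[q])
    q=(b>2)&(b<30)&(abs(r-155)<12)&(th>.6)&(th<.9)&((r>156.8)|(b<8.5));B+=list(th[q])
print("pointer",np.percentile(A,[10,25,50,75,90]).round(3),len(A),"rider",np.percentile(B,[5,25,50,75,95]).round(3))
p=np.hypot(130,48);s=state();e=s["eef_pos"]
print("from TCP: ex",e[:2]@ex,"phi",np.arccos((619-e[:2]@ex)/p)-.3537, np.arcsin((e[2]+41.5-61.5)/p)-.3537,s["qvel"])
```

```text
pointer [0.71  0.716 0.727 0.743 0.751] 64 rider [0.658 0.674 0.722 0.753 0.781]
from TCP: ex 553.9050075726442 phi 0.7281072076540159 0.7256129326458743 [ 0.0001425  -0.00095512 -0.00210968  0.00111486 -0.00030434 -0.00088304]
```

Request:
step_arm(increments=[{"slide": [0,-0.001,0.0007],"roll": 0},{"slide": [0,-0.001,0.0007],"roll": 0},{"slide": [0,-0.001,0.0007],"roll": 0},{"slide": [0,-0.001,0.0007],"roll": 0},{"slide": [0,-0.001,0.0007],"roll": 0}])

```text
t: 18.65
eef_pos: [559.5, 23.7, 141.6]
tcp_rot: [-3.141, -0.0, 1.773]
ft_force: [-3.6, 2.5, -6.3]
opening: 0.12
grip_force: 30.0
```

```bash
python3 -c "
from cell import env,state
s=state();print(s['t'],s['grip_force'],s['ft_force']);print(env.job_done())"
```

```text
18.65 30.004625916481018 [-3.56870701  2.54847187 -6.29482888]
the job is handed in; nothing more can be done
None
```

I handed the job in at 18.65 s; the hand-in gave no verdict. By the last images, the pin lies let go in both notches, and the gripper holds the lid at rest by its bar with the pointer within about 2 mm of the rider's middle.

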